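# Hang the rinsed pail to drip over a dish

### The job

The small steel pail has just been rinsed: hang it up to drip by its arched handle on the hook under the rack's shelf, with the middle of the handle resting in the hook's trough, so that it hangs straight, still and free. Set the white drip dish flat on the table under the hook, centred so that the whole pail hangs above it. Leave the tin on the shelf and the paint jar beside the rack where they are.

Things in the scene. Friction and masses are not known exactly. Their poses are not given: they have to be found in the camera images.
- pail: Loose open round steel pail, 0.11 to 0.22 kg, 90 mm across, 80 mm high, with a stiff (not swinging) dark arched handle of 10 mm round bar in its yz plane: uprights at y = +-50 mm, straight level top bar along y from -42 to +42 mm, 145 mm high overall, 55 mm free between rim and bar. Origin: centre of the underside, z up. Starts upright on the table; it and the dish may swap places.
- pail_handle (a point): Middle of the centre line of the pail's top handle bar, 140 mm above the pail's origin; axes as the pail's (the bar runs along y).
- dish: Loose round white ceramic drip dish, 0.15 to 0.3 kg, 130 mm across over the rim, 32 mm high. Rim: a rolled bead 8 mm thick on a circle of 61 mm radius, its centre line 28 mm above the underside; below it a 4 mm wall, floor 4 mm thick. Origin: centre of the underside, z up. Starts upright on the table and slides easily on it when drawn by the rim.
- rack: Plywood rack fixed to the table. Origin: on the table, at the foot of the middle of the front face of its upright board (140 wide, 18 thick, 375 high); x points into the board, away from the robot, y along it. Nothing on the table before the board. The top shelf (140 wide, 16 thick, underside 375 up) reaches forward to x = -110 mm, over the hook, so only a tilted tool gets in.
- hook_seat (a point): Lowest point of the hook's trough, on the bar's upper surface: 85 mm before the board, 196 mm above the table; axes as the rack's. Hook: 8 mm steel bar in the rack's xz plane, upper surface 22 mm above the seat from the board to x = -48 mm, then a V: straight down to the seat and straight up to the tip at x = -112, 22 mm above the seat. A hung handle's centre line is 7 mm above this point.
- shelf_tin: Bystander: loose closed paint tin, 77 mm across and 77 mm high, standing on the rack's shelf. Origin: centre of its underside. Leave it there.
- jar: Bystander: loose closed paint jar with a wide lid, 69 mm across, 66 mm high, on the table. Origin: centre of its underside. Leave it there.
- paint_box: Fixed wooden paint box beside the work, at the robot's right front: 340 mm long (its y) and 250 mm deep (its x), walls 70 mm high; its lid stands open on the +x side (the robot's left), its top edge 325 mm above the table. Origin: centre of its underside. An obstacle only.

How it is judged:
At the end, for the whole second after the job is handed in: Pail hangs in the trough: middle of its handle bar within 20 mm of the seat along and across the hook, -6 to 20 mm above it; within 0.25 rad of upright, still, clear of the dish. Dish flat on the table, its centre within 30 mm of the pail's from above; both at rest (x of pail_handle in the frame of hook_seat between -0.02 and 0.02 m and y of pail_handle in the frame of hook_seat between -0.02 and 0.02 m and z of pail_handle in the frame of hook_seat between -0.006 and 0.02 m and angle between pail's own z axis and vertical below 0.25 rad and linear speed of pail below 0.06 m/s and angular speed of pail below 0.6 rad/s and contact force between pail and dish below 0.05 N and horizontal distance between dish and pail below 0.03 m and height (world z) of dish below 0.006 m and angle between dish's own z axis and vertical below 0.08 rad and linear speed of dish below 0.02 m/s); the robot touches nothing.
It fails at once if the tin on the shelf is displaced by more than 30 mm (distance of shelf_tin from where it was at the start of the episode above 0.03 m).
It fails at once if the paint jar is displaced by more than 30 mm (distance of jar from where it was at the start of the episode above 0.03 m).
It also fails if it takes over 72 s, if anything falls off the work surface, if the arm or the gripper's body presses on something with over 40 N, if the wrist force passes 120 N, or if a joint passes its speed limit or range.

### The arm

A 7-joint arm with a two-finger parallel gripper is mounted at the origin on the work surface; the furniture and walls round the work are solid. World frame = base frame: x ahead of the robot, y to its left, z up, the work surface at z = 0. Lengths are in m, angles in rad, forces in N, time in s.
With the tool pointing down it reaches from about 0.4 to 0.875 m from the base axis. Payload 19.3 kg.
Tool frame: the origin (TCP) lies at the very end of the fingers, on their centre line; the grasp point (between the pads) lies 19 mm behind it; z points along the fingers, y is the direction in which the jaws open and shut (so a half turn about z gives the same grasp; the last joint's range is limited). The gripper opens to 85 mm and grips with 20 to 120 N. Pads are 22 mm wide; open, the fingers measure 114 mm over their backs; the gripper's body (76 mm by 85 mm) begins 54 mm behind the grasp point. The pads swing forward as they close: fully open they stand 13 mm farther back than shut.
Start: joints at [1.278, 0.521, -0.036, 1.599, 0.021, 1.021, -0.113], TCP at [0.138, -0.61, 0.231] pointing down, gripper open.
Joint ranges: [-2.91, 2.91], [-0.3, 2.13], [-1.5, 1.42], [0.17, 2.43], [-1.26, 4.41], [0.16, 1.93], [-2.52, 2.52]. Speed limits (rad/s): [1.89, 1.89, 2.39, 2.39, 3.01, 3.01, 3.01].

### API

Orientations are given as [roll, pitch, yaw] about the fixed x, y, z axes, in that order (R = Rz(yaw) Ry(pitch) Rx(roll)).
In Python, from workcell import bot, grab_frame, calibration, workorder gives the robot as it stands.
- The arm moves only by the tool move_arm, never from a script. Its arguments are lists of equal length, an entry for each row: "jaw": the closure in counts, from 0 (fully open) to 255 (shut); "dp": the shift along the tool's x, y, z in units of 800 mm (1.0 is 800 mm), a list of three; "rotation": the turn, a rotation vector about the tool's x, y, z in units of pi rad (1.0 is pi rad), a list of three. In form: {"jaw": [jaw, ...], "dp": [[dx, dy, dz], ...], "rotation": [[rx, ry, rz], ...]}. A call has 1 to 10 rows; each row shifts and turns the commanded pose from where the row before left it, along the tool's axes as they then stand; what a row does not reach is not made up. A row lasts 1/8 s, in which the tool goes at most 62.5 mm and 10.7 degrees, less where a joint would pass 70% of its speed; a pose out of reach is approached as far as the arm can. A call with a number of a shift or a turn outside -1 to 1 is refused whole. A call with a gripper value outside its range is refused whole. The fingers move at their own pace and stop on an object; "squeeze" is the grip in N (left out, the last holds). Time passes only in rows, so rows that do not move let the fingers close. It gives the time, the measured TCP pose, the force and the opening at its end, in the units of the state.
- bot.observe(): the state, without advancing time (a new reading comes with each control period).
- grab_frame(name): name is "side" or "top" or "wrist"; returns the picture (480x640x3 uint8, blue, green, red); there is no depth.
- calibration(name): a dict with "camera_matrix" (3x3 intrinsics, pixels), "T" (4x4, takes a point from camera to world coordinates). Camera axes: x right, y down, z forward; pixel columns grow to the right and rows downward; lengths in m; the calibration is good to about 2 mm. A picture is of the moment at which its call begins: read the wrist's pose just before it. calibration takes no time and is no camera call; for the wrist camera it gives the pose at the moment of the call.
- workorder.job_done(): hands the job in, once; it reports no verdict.
The state is a dict: "clock": time; "qpos": joint angles; "qd": joint speeds; "joint_efforts": joint torques, N m; "position": TCP position; "tool_rot": TCP orientation; "force": force on the tool from outside, world axes, zero at the start; "moment": the same for the moment, N m; "grip_width": finger opening in m.
Only numpy, scipy, OpenCV 4.12 (cv2) and the standard library are available. Lean on these libraries where they do the work, as an engineer would, in place of code of your own. Each camera call takes 0.05 s, during which the arm holds its last target. There are 200 camera calls.

## Working session

There is one attempt and no reset: what is moved stays moved. The work goes in short steps, Python scripts to look and compute and a tool call to move; the robot and the scene stay as the last step left them, time stands still between calls to the robot, and variables do not carry over. Pictures are saved under pics/ and viewed, about 8 in all and at most 12, crops included, and the job is handed in when it is done.

Besides the shell and the picture viewer there is one more tool, called after "Call:" in YAML: its name, and indented under it one key for each argument. move_arm: Moves the arm, as the interface text tells. Shifts and turns lie within -1 to 1; 1 stands for 800 mm of shift or pi rad of turn. Its arguments: {"type":"object","properties":{"jaw":{"type":"array","items":{"type":"number"}},"dp":{"type":"array","items":{"type":"array","items":{"type":"number","minimum":-1,"maximum":1}}},"rotation":{"type":"array","items":{"type":"array","items":{"type":"number","minimum":-1,"maximum":1}}},"squeeze":{"type":"number"}},"required":["jaw","dp","rotation"]}

```bash
mkdir -p pics; ls
cat > h.py <<'E'
import numpy as np,cv2
from workcell import bot,grab_frame,calibration,workorder
from scipy.spatial.transform import Rotation as R
def ray(name,u,v,z,c=None):
    c=c or calibration(name);K=np.array(c["camera_matrix"]);T=np.array(c["T"])
    d=T[:3,:3]@np.linalg.inv(K)@[u,v,1];o=T[:3,3];return o+d*(z-o[2])/d[2]
def proj(name,p,c=None):
    c=c or calibration(name);K=np.array(c["camera_matrix"]);T=np.linalg.inv(np.array(c["T"]))
    q=K@(T[:3,:3]@np.asarray(p)+T[:3,3]);return q[:2]/q[2]
E
python3 - <<'E'
from h import *
s=bot.observe();print(s)
for n in("side","top"):
    cv2.imwrite(f"pics/{n}0.png",grab_frame(n));c=calibration(n);print(n,np.round(c["camera_matrix"],1).tolist(),np.round(c["T"],3).tolist())
E
```

```text
pics
{'clock': 0.0, 'qpos': array([ 1.27782235,  0.52201283, -0.03633944,  1.6000283 ,  0.02119608,
        1.02113842, -0.11281325]), 'qd': array([ 0.00013215, -0.00014513,  0.00104787, -0.0018234 ,  0.00019722,
        0.0009806 ,  0.00098934]), 'joint_efforts': array([ 4.81211446e-04, -9.27105904e+01,  1.97970405e+00, -3.69942892e+01,
        1.77244894e-02,  8.28851829e-03, -1.21704225e-04]), 'position': array([ 0.1379735 , -0.60920656,  0.23071909]), 'tool_rot': array([-3.14039326e+00,  7.90179013e-05,  2.22759557e-01]), 'force': array([-0.00752905, -0.06946142, -0.11425276]), 'moment': array([-0.01370385, -0.06454423,  0.02429188]), 'grip_width': 0.08530401987305512}
side [[508.9, 0.0, 313.3], [0.0, 508.9, 245.0], [0.0, 0.0, 1.0]] [[0.992, -0.072, 0.104, 0.448], [-0.126, -0.579, 0.806, -1.139], [0.002, -0.812, -0.583, 0.83], [0.0, 0.0, 0.0, 1.0]]
top [[614.0, 0.0, 312.9], [0.0, 614.0, 244.8], [0.0, 0.0, 1.0]] [[-0.065, -0.975, 0.212, 0.309], [-0.998, 0.063, -0.019, -0.294], [0.006, -0.213, -0.977, 1.318], [0.0, 0.0, 0.0, 1.0]]
```

View pics/side0.png

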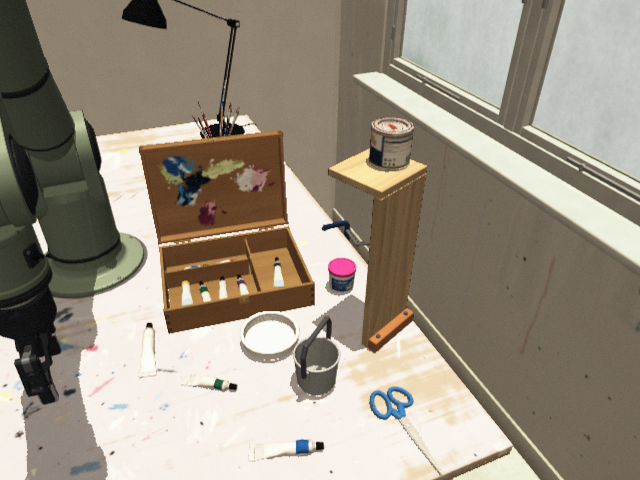

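View pics/top0.png

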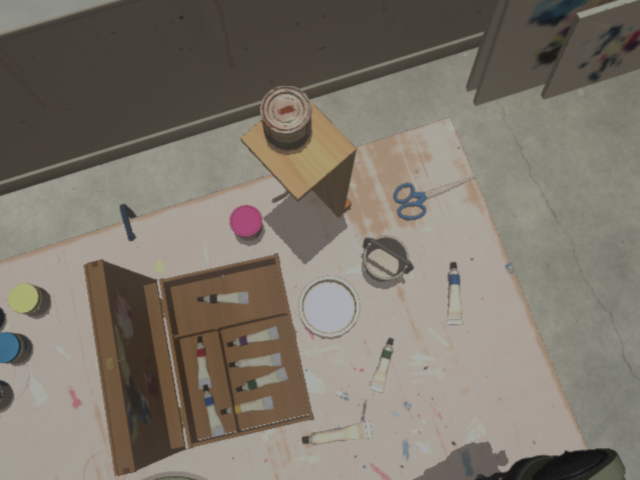

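Run:
```python
from h import *
t=cv2.imread("pics/top0.png");s=cv2.imread("pics/side0.png")
for p in[(241,138),(313,100),(356,150),(297,197)]:print("shelf top",p,ray("top",*p,.391).round(3))
for p in[(328,172),(382,193),(428,167)]:print("shelf side",p,ray("side",*p,.391).round(3))
print("foot side",[ray("side",*p,0).round(3) for p in[(365,345),(413,325),(370,350)]])
print("dish",ray("top",329,307,.03).round(3),ray("side",270,336,.03).round(3))
print("jar",ray("top",247,221,.066).round(3))
a=cv2.resize(t[80:290,230:430],None,fx=2.9,fy=2.9,interpolation=2)
b=cv2.resize(s[110:410,290:440],None,fx=2,fy=2,interpolation=2)
W=np.zeros((609,a.shape[1]+b.shape[1],3),np.uint8);W[:a.shape[0],:a.shape[1]]=a;W[:b.shape[0],a.shape[1]:]=b
cv2.imwrite("pics/c1.png",W[:600,:]);print(W.shape,a.shape)
```

```text
shelf top (241, 138) [ 0.693 -0.209  0.391]
shelf top (313, 100) [ 0.751 -0.329  0.391]
shelf top (356, 150) [ 0.661 -0.392  0.391]
shelf top (297, 197) [ 0.588 -0.293  0.391]
shelf side (328, 172) [ 0.582 -0.307  0.391]
shelf side (382, 193) [ 0.663 -0.395  0.391]
shelf side (428, 167) [ 0.772 -0.31   0.391]
foot side [array([ 0.66, -0.38, -0.  ]), array([ 0.783, -0.333,  0.   ]), array([ 0.668, -0.396,  0.   ])]
dish [ 0.453 -0.345  0.03 ] [ 0.455 -0.357  0.03 ]
jar [ 0.641 -0.184  0.066]
(609, 880, 3) (609, 580, 3)
```

View pics/c1.png

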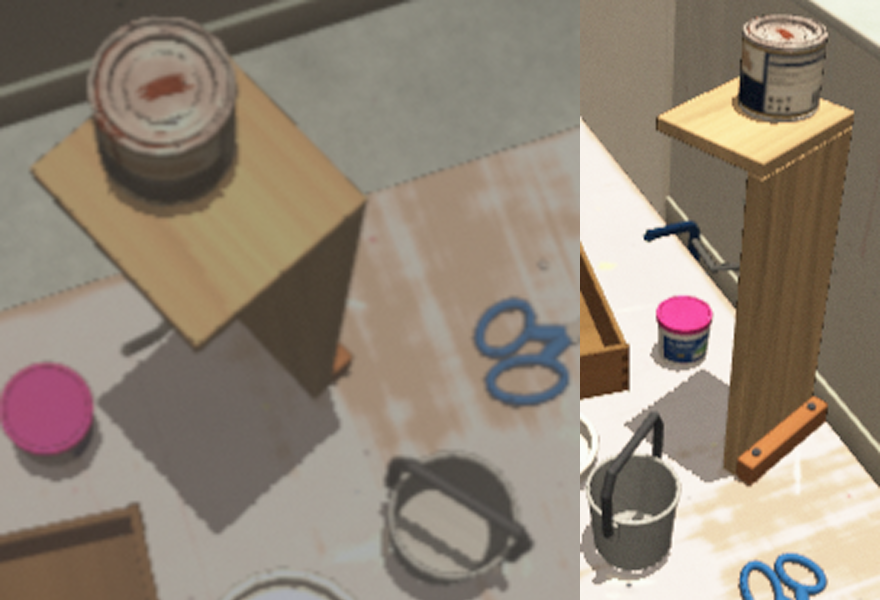

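Run:
```python
from h import *
t=cv2.imread("pics/top0.png");s=cv2.imread("pics/side0.png")
def w(x,y,z,o=(.705,-.339),a=np.deg2rad(-52)):
    return np.array([o[0]+x*np.cos(a)-y*np.sin(a),o[1]+x*np.sin(a)+y*np.cos(a),z])
print("tip pred top",proj("top",w(-.112,0,.214)), ray("top",273,201,.214), w(-.112,0,0))
for n in("top","side"):
  print(n,[proj(n,w(*p)).round(0).tolist() for p in [(-.112,0,.214),(-.085,0,.192),(-.048,0,.214),(0,0,.214),(0,-.07,0),(0,.07,0),(.018,-.07,0),(.018,.07,0)]])
# dish mask in top
g=cv2.cvtColor(t,cv2.COLOR_BGR2HSV)
m=cv2.inRange(g,(145,0,0),(175,255,255))&cv2.inRange(g,(0,120,80),(255,255,255))
for n,im in(("top",t),("side",s)):
  g=cv2.cvtColor(im,cv2.COLOR_BGR2HSV);m=cv2.inRange(g,(150,150,80),(178,255,255))
  c=max(cv2.findContours(m,0,2)[0],key=cv2.contourArea);e=cv2.fitEllipse(c);print("jar",n,e,ray(n,*e[0],.06))
# handle bar ends: pixels read from crop
for p in[(366.5,243),(408.5,267)]:print("bar top",ray("top",*p,.14))
for p in[(327,318),(301,352)]:print("bar side",ray("side",*p,.14))
for p in[(386,260)]:print("pail rim",ray("top",*p,.08))
a=cv2.resize(t[225:345,290:430],None,fx=4,fy=4,interpolation=2)
b=cv2.resize(s[205:405,230:370],None,fx=2.4,fy=2.4,interpolation=2)
W=np.zeros((480,560+b.shape[1],3),np.uint8);W[:,:560]=a;W[:b.shape[0],560:]=b
cv2.imwrite("pics/c2.png",W[:,:800]);print(W.shape)
```

```text
tip pred top [274.7270194  201.34506385] [ 0.63692065 -0.24755952  0.214     ] [ 0.63604591 -0.2507428   0.        ]
top [[275.0, 201.0], [286.0, 196.0], [300.0, 180.0], [319.0, 164.0], [339.0, 219.0], [297.0, 174.0], [345.0, 214.0], [303.0, 169.0]]
side [[347.0, 232.0], [356.0, 246.0], [371.0, 244.0], [389.0, 254.0], [360.0, 346.0], [399.0, 315.0], [367.0, 350.0], [405.0, 318.0]]Traceback (most recent call last):
  File "<stdin>", line 13, in <module>
ValueError: max() iterable argument is empty
```

Run:
```python
from h import *
t=cv2.imread("pics/top0.png");s=cv2.imread("pics/side0.png")
for n,im in(("top",t),("side",s)):
  g=cv2.cvtColor(im,cv2.COLOR_BGR2HSV);m=cv2.inRange(g,(155,120,60),(180,255,255))
  cs=cv2.findContours(m,cv2.RETR_EXTERNAL,2)[0]
  c=max(cs,key=cv2.contourArea);e=cv2.fitEllipse(c);print("jar",n,e,ray(n,*e[0],.06))
for p in[(366.5,243),(408.5,267)]:print("bar top",ray("top",*p,.14))
for p in[(327,318),(301,352)]:print("bar side",ray("side",*p,.14))
print("pail rim",ray("top",386,260,.08))
a=cv2.resize(t[225:345,290:430],None,fx=4,fy=4,interpolation=2)
b=cv2.resize(s[205:405,260:360],None,fx=2.4,fy=2.4,interpolation=2)
W=np.zeros((480,800,3),np.uint8);W[:,:560]=a;W[:b.shape[0],560:]=b
cv2.imwrite("pics/c2.png",W)
```

```text
jar top ((245.58668518066406, 220.79006958007812), (29.77342987060547, 30.41593360900879), 61.786888122558594) [ 0.64294288 -0.18098368  0.06      ]
jar side ((341.57794189453125, 267.23358154296875), (18.6773738861084, 27.256471633911133), 92.97804260253906) [ 0.64135534 -0.17676384  0.06      ]
bar top [ 0.56149353 -0.42328907  0.14      ]
bar top [ 0.50848469 -0.50101281  0.14      ]
bar side [ 0.56606758 -0.43009222  0.14      ]
bar side [ 0.50677082 -0.51074715  0.14      ]
pail rim [ 0.53615565 -0.46682707  0.08      ]
```

View pics/c2.png

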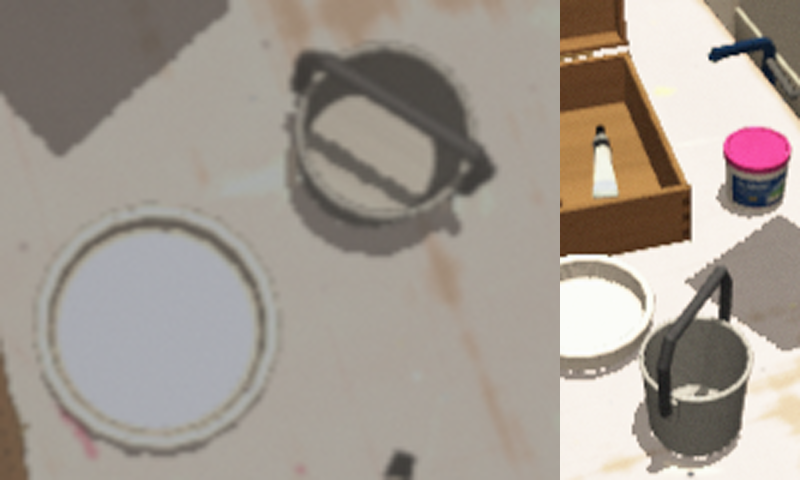

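```bash
cat >> h.py <<'E'
def ori(hdeg,tilt):
    """tool z leans `tilt` deg from down, pointing along heading hdeg; tool y in the vertical plane"""
    h=np.deg2rad(hdeg);t=np.deg2rad(tilt);hh=np.array([np.cos(h),np.sin(h),0])
    z=np.sin(t)*hh-np.cos(t)*np.array([0,0,1]);y=np.cos(t)*hh+np.sin(t)*np.array([0,0,1])
    return R.from_matrix(np.c_[np.cross(y,z),y,z])
def cur():
    s=bot.observe();return np.array(s["position"]),R.from_euler("xyz",s["tool_rot"])
def plan(wps,step=.045,ang=8,start=None):
    """wps: list of (pos, Rotation). prints rows"""
    p,r=start or cur()
    for P,Q in wps:
        P=np.array(P);n=int(max(np.ceil(np.linalg.norm(P-p)/step),np.ceil(np.rad2deg((r.inv()*Q).magnitude())/ang),1))
        D=[];A=[]
        for k in range(n,0,-1):
            d=np.round(r.inv().apply((P-p)/k)/.8,4);a=np.round((r.inv()*Q).as_rotvec()/k/np.pi,4)
            p=p+r.apply(d*.8);r=r*R.from_rotvec(a*np.pi);D.append(d.tolist());A.append(a.tolist())
        print(n,"rows\n dp",D,"\n rot",A)
E
python3 - <<'E'
from h import *
plan([((.36,-.40,.20),ori(0,20))])
E
```

```text
10 rows
 dp [[0.0328, -0.0194, 0.0039], [0.0351, -0.015, 0.0042], [0.0366, -0.0103, 0.0046], [0.0376, -0.0055, 0.0053], [0.0378, -0.0006, 0.0061], [0.0375, 0.0042, 0.007], [0.0364, 0.0089, 0.008], [0.0347, 0.0134, 0.0092], [0.0324, 0.0176, 0.0105], [0.0295, 0.0215, 0.0118]] 
 rot [[-0.0094, 0.0075, -0.0425], [-0.0094, 0.0075, -0.0424], [-0.0094, 0.0075, -0.0425], [-0.0094, 0.0075, -0.0424], [-0.0094, 0.0074, -0.0425], [-0.0094, 0.0075, -0.0424], [-0.0094, 0.0074, -0.0425], [-0.0094, 0.0075, -0.0424], [-0.0093, 0.0075, -0.0425], [-0.0094, 0.0074, -0.0424]]
```

Call:
move_arm:
  jaw: [147,147,147,147,147,147,147,147,147,147]
  dp:
    - [0.033,-0.019,0.004]
    - [0.035,-0.015,0.004]
    - [0.037,-0.01,0.005]
    - [0.038,-0.006,0.005]
    - [0.038,-0.001,0.006]
    - [0.038,0.004,0.007]
    - [0.036,0.009,0.008]
    - [0.035,0.013,0.009]
    - [0.032,0.018,0.01]
    - [0.03,0.022,0.012]
  rotation:
    - [-0.0094,0.0075,-0.0425]
    - [-0.0094,0.0075,-0.0425]
    - [-0.0094,0.0075,-0.0425]
    - [-0.0094,0.0075,-0.0425]
    - [-0.0094,0.0075,-0.0425]
    - [-0.0094,0.0075,-0.0425]
    - [-0.0094,0.0075,-0.0425]
    - [-0.0094,0.0075,-0.0425]
    - [-0.0094,0.0075,-0.0425]
    - [-0.0094,0.0075,-0.0425]

```text
clock: 1.35
position: [0.3613, -0.3984, 0.2008]
tool_rot: [2.791, 0.001, 1.577]
force: [-0.6, 0.7, -0.8]
grip_width: 0.0365
```

Run:
```python
from h import *
o=ori(0,20);z=o.apply([0,0,1]);T=np.array([.3955,-.347,.0185])
plan([(T-.07*z,o),(T,o)],step=.04)
cv2.imwrite("pics/w1.png",grab_frame("wrist"));print(bot.observe()["qpos"].round(2))
```

```text
4 rows
 dp [[0.0161, -0.0094, 0.0353], [0.0161, -0.0094, 0.0353], [0.0161, -0.0095, 0.0353], [0.016, -0.0094, 0.0354]] 
 rot [[0.0001, -0.0001, 0.0005], [0.0002, -0.0001, 0.0005], [0.0001, -0.0, 0.0005], [0.0002, -0.0001, 0.0004]]
2 rows
 dp [[0.0, -0.0, 0.0437], [0.0001, -0.0, 0.0438]] 
 rot [[-0.0, 0.0, 0.0], [-0.0, 0.0, 0.0]]
[ 1.38  0.4  -0.62  2.03 -0.05  0.54  0.88]
```

View pics/w1.png

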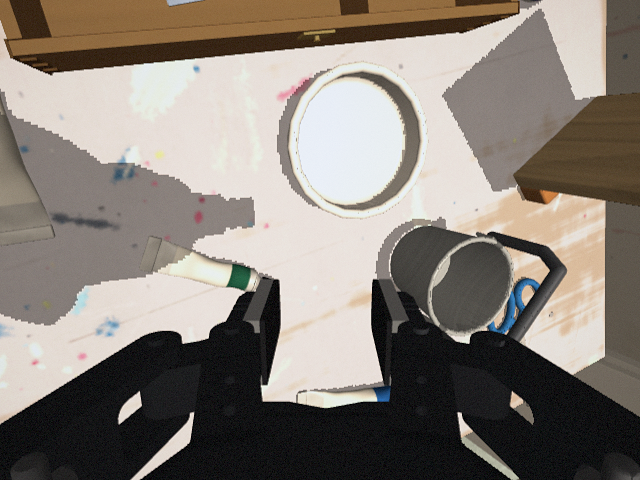

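Run:
```python
from h import *
print(ray("wrist",357,140,.029), ray("wrist",288,143,.028), ray("wrist",427,138,.028))
```

```text
[ 0.45488604 -0.33778219  0.029     ] [ 0.39532312 -0.34057725  0.028     ] [ 0.52467351 -0.33551299  0.028     ]
```

Call:
move_arm:
  jaw: [147,147,147,147]
  dp:
    - [0.016,-0.0095,0.035]
    - [0.016,-0.0095,0.035]
    - [0.016,-0.0095,0.035]
    - [0.016,-0.0095,0.036]
  rotation:
    - [0,0,0]
    - [0,0,0]
    - [0,0,0]
    - [0,0,0]

```text
clock: 1.9
position: [0.3707, -0.3478, 0.0837]
tool_rot: [2.792, 0.0, 1.572]
force: [0.6, -0.8, -0.3]
grip_width: 0.0366
```

Call:
move_arm:
  jaw: [147,147,147,255,255,255,255]
  dp:
    - [0.003,0,0.029]
    - [0.002,0,0.029]
    - [0,0,0.029]
    - [0,0,0]
    - [0,0,0]
    - [0,0,0]
    - [0,0,0]
  rotation:
    - [0,0,0]
    - [0,0,0]
    - [0,0,0]
    - [0,0,0]
    - [0,0,0]
    - [0,0,0]
    - [0,0,0]
  squeeze: 25

```text
clock: 2.78
position: [0.3835, -0.3466, 0.0402]
tool_rot: [2.803, 0.002, 1.573]
force: [0.1, 0.5, 0.0]
grip_width: 0.0005
```

Run:
```python
from h import *
print(bot.observe()["qpos"].round(2))
```

```text
[ 1.22  0.68 -0.59  2.19  0.83  0.16 -0.02]
```

Run:
```python
from h import *
p,r=cur()
plan([((.37,-.342,.09),r),((.394,-.342,.07),ori(0,0)),((.394,-.342,.016),ori(0,0))],step=.03)
```

```text
2 rows
 dp [[0.0028, 0.0024, -0.0322], [0.0028, 0.0024, -0.0322]] 
 rot [[0.0, 0.0, 0.0], [0.0, 0.0, 0.0]]
3 rows
 dp [[0.0, 0.0067, 0.0112], [0.0, 0.0079, 0.0104], [0.0, 0.009, 0.0094]] 
 rot [[0.036, 0.0002, 0.0002], [0.036, 0.0001, 0.0002], [0.0359, 0.0002, 0.0003]]
2 rows
 dp [[0.0, -0.0, 0.0337], [0.0, -0.0, 0.0338]] 
 rot [[0.0, -0.0, -0.0], [0.0, -0.0, -0.0]]
```

Call:
move_arm:
  jaw: [147,147,147,147,147,147]
  dp:
    - [0.003,0.0025,-0.032]
    - [0.003,0.0025,-0.032]
    - [0,0.007,0.011]
    - [0,0.008,0.0105]
    - [0,0.009,0.0095]
    - [0,0,0]
  rotation:
    - [0,0,0]
    - [0,0,0]
    - [0.036,0,0]
    - [0.036,0,0]
    - [0.036,0,0]
    - [0,0,0]

```text
clock: 3.52
position: [0.3968, -0.3402, 0.0694]
tool_rot: [-3.141, 0.0, 1.576]
force: [-0.5, -0.5, -0.7]
grip_width: 0.0366
```

Call:
move_arm:
  jaw: [147,147,147,255,255,255,255]
  dp:
    - [0,-0.003,0.022]
    - [0,0,0.022]
    - [0,0,0.022]
    - [0,0,0]
    - [0,0,0]
    - [0,0,0]
    - [0,0,0]
  rotation:
    - [0,0,0]
    - [0,0,0]
    - [0,0,0]
    - [0,0,0]
    - [0,0,0]
    - [0,0,0]
    - [0,0,0]

```text
clock: 4.4
position: [0.3924, -0.3419, 0.0171]
tool_rot: [3.141, 0.002, 1.573]
force: [1.3, -1.6, 0.7]
grip_width: 0.0081
```

Call:
move_arm:
  jaw: [255,255,255,255,255,255,255]
  dp:
    - [0.008,0.022,0]
    - [0.008,0.022,0]
    - [0.008,0.022,0]
    - [0.008,0.022,0]
    - [0.008,0.022,0]
    - [0.008,0.022,0]
    - [0.004,0.011,0]
  rotation:
    - [0,0,0]
    - [0,0,0]
    - [0,0,0]
    - [0,0,0]
    - [0,0,0]
    - [0,0,0]
    - [0,0,0]

```text
clock: 5.28
position: [0.5048, -0.3039, 0.0162]
tool_rot: [-3.136, 0.007, 1.569]
force: [-22.7, -29.7, 11.3]
grip_width: 0.0079
```

Run:
```python
from h import *
s=bot.observe();print(s["force"].round(1),s["moment"].round(2),s["position"],s["qpos"].round(2))
cv2.imwrite("pics/t2.png",np.hstack([cv2.resize(grab_frame("side"),(400,300)),cv2.resize(grab_frame("top"),(400,300))]))
print(bot.observe()["force"].round(1))
```

```text
[-22.7 -29.7  11.3] [-6.65  4.61 -0.85] [ 0.50482438 -0.30388588  0.01618672] [ 0.87  0.85 -0.65  1.8   0.74  0.75 -0.18]
[ -5.9 -20.8  -0.4]
```

View pics/t2.png

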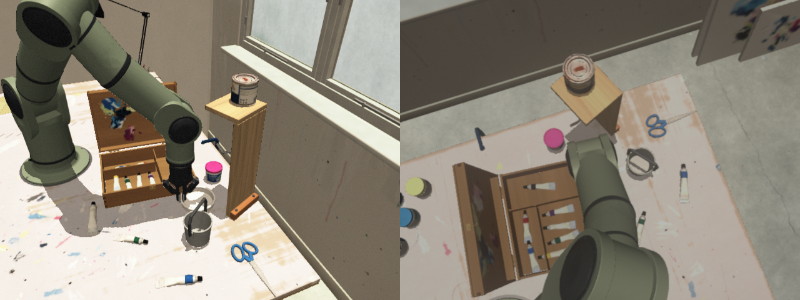

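Run:
```python
from h import *
for p in [(277,255),(312,416),(163,281),(188,447)]: print("top",p,ray("top",*p,.07).round(3))
for p in [(313,295),(313,277),(166,325),(290,231)]: print("side",p,ray("side",*p,.07).round(3),ray("side",*p,0).round(3))
```

```text
top (277, 255) [ 0.563 -0.244  0.07 ]
top (312, 416) [ 0.237 -0.295  0.07 ]
top (163, 281) [ 0.524 -0.008  0.07 ]
top (188, 447) [ 0.195 -0.051  0.07 ]
side (313, 295) [ 0.558 -0.281  0.07 ] [ 0.568 -0.202  0.   ]
side (313, 277) [ 0.566 -0.218  0.07 ] [ 0.577 -0.133  0.   ]
side (166, 325) [ 0.24  -0.337  0.07 ] [ 0.22  -0.263  0.   ]
side (290, 231) [ 0.529 -0.019  0.07 ] [0.537 0.085 0.   ]
```

Call:
move_arm:
  jaw: [255,255,255,255,255]
  dp:
    - [-0.012,-0.002,0]
    - [-0.012,-0.001,0]
    - [-0.012,0.006,0]
    - [-0.004,0.006,0]
    - [0,0,0]
  rotation:
    - [0,0,0]
    - [0,0,0]
    - [0,0,0]
    - [0,0,0]
    - [0,0,0]

```text
clock: 6.0
position: [0.5144, -0.3315, 0.0164]
tool_rot: [3.141, 0.001, 1.573]
force: [1.4, 1.0, 0.2]
grip_width: 0.0078
```

Run:
```python
from h import *
p,r=cur();o=ori(0,20);T=np.array([.518,-.3315,.0185]);z=o.apply([0,0,1])
plan([(p+[0,0,.05],r),(T-.05*z,o),(T,o)],step=.02)
```

```text
3 rows
 dp [[-0.0, 0.0, -0.0208], [-0.0, 0.0, -0.0208], [-0.0, 0.0, -0.0209]] 
 rot [[0.0, 0.0, 0.0], [0.0, 0.0, 0.0], [0.0, 0.0, 0.0]]
3 rows
 dp [[-0.0, -0.0056, 0.0004], [-0.0, -0.0057, -0.0003], [-0.0001, -0.0056, -0.0009]] 
 rot [[-0.037, 0.0, 0.0002], [-0.037, 0.0001, 0.0003], [-0.037, 0.0, 0.0002]]
3 rows
 dp [[0.0, 0.0, 0.0208], [0.0, 0.0, 0.0209], [0.0, 0.0001, 0.0208]] 
 rot [[-0.0, 0.0, -0.0], [-0.0, 0.0, -0.0], [-0.0, 0.0, -0.0]]
```

Call:
move_arm:
  jaw: [147,147,147,147,147,147,147,147,147]
  dp:
    - [0,0,0]
    - [0,0,0]
    - [0,0,-0.021]
    - [0,0,-0.021]
    - [0,0,-0.021]
    - [0,-0.0055,0]
    - [0,-0.0055,0]
    - [0,-0.0055,0]
    - [0,0,0]
  rotation:
    - [0,0,0]
    - [0,0,0]
    - [0,0,0]
    - [0,0,0]
    - [0,0,0]
    - [-0.037,0,0]
    - [-0.037,0,0]
    - [-0.037,0,0]
    - [0,0,0]

```text
clock: 7.12
position: [0.4986, -0.3327, 0.0658]
tool_rot: [2.794, 0.002, 1.571]
force: [-0.2, 0.3, 0.6]
grip_width: 0.0366
```

Call:
move_arm:
  jaw: [147,147,147,255,255,255,255]
  dp:
    - [0,0,0.021]
    - [0,0,0.021]
    - [0,0,0.021]
    - [0,0,0]
    - [0,0,0]
    - [0,0,0]
    - [0,0,0]
  rotation:
    - [0,0,0]
    - [0,0,0]
    - [0,0,0]
    - [0,0,0]
    - [0,0,0]
    - [0,0,0]
    - [0,0,0]

```text
clock: 8.0
position: [0.5179, -0.332, 0.0185]
tool_rot: [2.793, 0.001, 1.573]
force: [0.5, 0.0, -0.0]
grip_width: 0.0069
```

Run:
```python
from h import *
s=bot.observe();print(s["qpos"].round(2))
c=calibration("wrist");im=grab_frame("wrist");cv2.imwrite("pics/w2.png",im)
g=cv2.cvtColor(im,cv2.COLOR_BGR2HSV)
```

```text
[ 0.98  0.79 -0.56  1.98  0.9   0.24 -0.23]
```

View pics/w2.png

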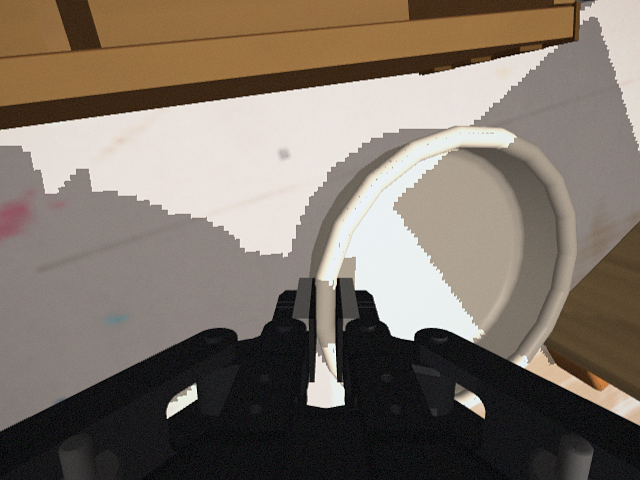

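```bash
cat > circ.py <<'E'
from h import *
def circ(pts,name="wrist",z=.028):
    P=np.array([ray(name,*p,z)[:2] for p in pts]);A=np.c_[2*P,np.ones(len(P))];x=np.linalg.lstsq(A,(P**2).sum(1),rcond=None)[0]
    return x[:2],np.sqrt(x[2]+x[:2]@x[:2])
E
python3 - <<'E'
from circ import *
print(circ([(326,265),(345,222),(400,158),(470,127),(530,145),(569,200),(574,250),(553,335)]))
p,r=cur();o=ori(0,20)
plan([((.54,-.332,.0185),o),((.585,-.288,.0185),o)],step=.015)
E
```

```text
(array([ 0.57800693, -0.33325184]), np.float64(0.06559860709468839))
2 rows
 dp [[-0.0001, 0.013, 0.0047], [-0.0, 0.013, 0.0046]] 
 rot [[-0.0001, 0.0001, 0.0003], [-0.0001, 0.0001, 0.0004]]
5 rows
 dp [[0.011, 0.0106, 0.0038], [0.011, 0.0106, 0.0039], [0.011, 0.0105, 0.0038], [0.011, 0.0106, 0.0039], [0.011, 0.0105, 0.0038]] 
 rot [[0.0, 0.0, -0.0], [0.0, 0.0, -0.0], [0.0, 0.0, -0.0], [0.0, 0.0, -0.0], [0.0, 0.0, -0.0]]
```

Call:
move_arm:
  jaw: [255,255,255,255,255,255,255]
  dp:
    - [0.0098,0.0137,0.005]
    - [0.0098,0.0137,0.005]
    - [0.0098,0.0137,0.005]
    - [0.0098,0.0137,0.005]
    - [0.0098,0.0137,0.005]
    - [0.0098,0.0137,0.005]
    - [0,0,0]
  rotation:
    - [0,0,0]
    - [0,0,0]
    - [0,0,0]
    - [0,0,0]
    - [0,0,0]
    - [0,0,0]
    - [0,0,0]

```text
clock: 8.93
position: [0.5893, -0.2828, 0.018]
tool_rot: [2.792, 0.0, 1.575]
force: [2.7, 2.5, 1.7]
grip_width: 0.007
```

Run:
```python
from h import *
s=bot.observe();print(s["qpos"].round(2),s["force"].round(1))
cv2.imwrite("pics/w3.png",grab_frame("wrist"))
```

```text
[ 0.79  0.81 -0.52  1.9   0.88  0.27 -0.34] [2.7 2.5 1.7]
```

View pics/w3.png

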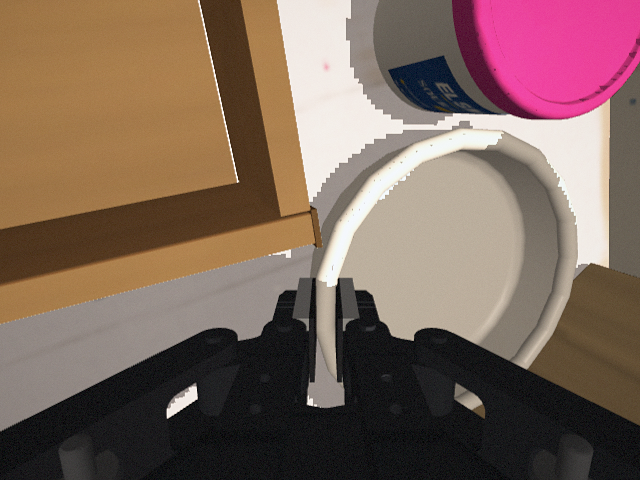

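```bash
cat > kin.py <<'E'
from h import *
import itertools
from scipy.optimize import least_squares
D=[([1.2778,.5220,-.0363,1.6,.0212,1.0211,-.1128],(.13797,-.6092,.2307),(-3.1404,0,.22276)),
([1.38,.4,-.62,2.03,-.05,.54,.88],(.3613,-.3984,.2008),(2.791,.001,1.577)),
([1.22,.68,-.59,2.19,.83,.16,-.02],(.3835,-.3466,.0402),(2.803,.002,1.573)),
([.87,.85,-.65,1.8,.74,.75,-.18],(.5048,-.3039,.0162),(-3.136,.007,1.569)),
([.98,.79,-.56,1.98,.9,.24,-.23],(.5179,-.332,.0185),(2.793,.001,1.573)),
([.79,.81,-.52,1.9,.88,.27,-.34],(.5893,-.2828,.018),(2.792,0,1.575))]
Rz=lambda a:R.from_euler("z",a).as_matrix()
Ry=lambda a:R.from_euler("y",a).as_matrix()
def fk(q,x,s):
    d1,d3,a3,d5,a5,d7,b0,c7=x
    A=Rz(b0+s[0]*q[0])@Ry(q[1]);p=np.array([0,0,d1]);A=A@Rz(s[1]*q[2]);p=p+A@[a3,0,d3]
    A=A@Ry(q[3])@Rz(s[2]*q[4]) if False else A@Ry(q[3]);p=p+A@[a5,0,d5]
    A=A@Rz(s[2]*q[4])@Ry(q[5]);p=p+A@[0,0,0];A=A@Rz(s[3]*q[6]+c7);p=p+A@[0,0,d7];return p,A
def res(x,s):
    o=[]
    for q,p,e in D:
        P,A=fk(q,x,s);o+=list(P-np.array(p))+list(.3*R.from_matrix(A.T@R.from_euler("xyz",e).as_matrix()).as_rotvec())
    return o
if __name__=="__main__":
    best=[]
    for s in itertools.product([1,-1],repeat=4):
      for b in(0,np.pi):
       for c in(0,np.pi/2,np.pi,-np.pi/2):
        f=least_squares(res,[.35,.4,0,.4,0,.25,b,c],args=(s,));best.append((f.cost,s,f.x))
    best.sort(key=lambda t:t[0])
    for t in best[:3]:print(t[0],t[1],t[2].round(3).tolist())
    print(np.round(res(best[0][2],best[0][1]),3).reshape(-1,6))
E
python3 kin.py
```

```text
0.00033660231220456605 (-1, -1, -1, -1) [0.28, 0.535, -0.019, 0.435, -0.003, 0.303, -0.087, 1.492]
0.00033660231220456827 (-1, -1, -1, -1) [0.28, 0.535, -0.019, 0.435, -0.003, 0.303, -0.087, -4.791]
0.00033660231220457033 (-1, -1, -1, -1) [0.28, 0.535, -0.019, 0.435, -0.003, 0.303, -0.087, 1.492]
[[ 0.004  0.004 -0.006  0.    -0.    -0.002]
 [-0.     0.001 -0.007 -0.001  0.009  0.002]
 [ 0.002  0.004 -0.001  0.001  0.008 -0.001]
 [ 0.008  0.     0.007  0.002 -0.    -0.001]
 [-0.002 -0.006  0.004  0.001  0.01   0.   ]
 [-0.    -0.002  0.003  0.001  0.009  0.002]]
```

Call:
move_arm:
  jaw: [185,185,185,185,185,185,185]
  dp:
    - [0,0,0]
    - [0,0,0]
    - [0,0,-0.02]
    - [0,0,-0.03]
    - [0,0,-0.04]
    - [0,0,-0.04]
    - [0,0,0]
  rotation:
    - [0,0,0]
    - [0,0,0]
    - [0,0,0]
    - [0,0,0]
    - [0,0,0]
    - [0,0,0]
    - [0,0,0]

```text
clock: 9.85
position: [0.5519, -0.2857, 0.1183]
tool_rot: [2.791, 0.003, 1.571]
force: [-0.1, -0.7, -1.0]
grip_width: 0.0233
```

```bash
cat >> kin.py <<'E'
S=(-1,-1,-1,-1);X=[0.28,.535,-.019,.435,-.003,.303,-.087,1.492]
LO=np.array([-2.91,-.3,-1.5,.17,-1.26,.16,-2.52])+.06;HI=np.array([2.91,2.13,1.42,2.43,4.41,1.93,2.52])-.06
def ik(p,r,q0):
    def f(q):
        P,A=fk(q,X,S);return np.r_[(P-p)*3,R.from_matrix(A.T@r.as_matrix()).as_rotvec(),.003*(q-q0)]
    s=least_squares(f,np.clip(q0,LO+.001,HI-.001),bounds=(LO,HI));e=f(s.x);return s.x,np.linalg.norm(e[:6])
E
python3 - <<'E'
from kin import *
q0=bot.observe()["qpos"];print(q0.round(2))
rng=np.random.default_rng(0)
fl=R.from_euler("z",np.pi)
y=lambda d:np.array([np.cos(np.deg2rad(d)),np.sin(np.deg2rad(d)),0])
for tilt in(40,48,56):
 for F in(0,1):
  for off in (-.027,):
   seeds=[q0]+[rng.uniform(LO,HI) for _ in range(25)]
   out=[]
   for nm,c,h in(("pail",np.array([.536,-.466,.14]),-35),("hook",np.array([.653,-.272,.203]),-52),("lift",np.array([.635,-.245,.24]),-52)):
    o=ori(h,tilt);o=o*fl if F else o
    p=c+off*y(h+90)+.012*o.apply([0,0,1])
    sol=[ik(p,o,s) for s in seeds];sol=[t for t in sol if t[1]<.02]
    sol.sort(key=lambda t:np.abs(t[0]-q0).max())
    print(tilt,F,nm,len(sol),[t[0].round(2).tolist() for t in sol[:2]])
E
```

```text
[ 1.    0.66 -0.75  1.95  0.72  0.44 -0.18]
40 0 pail 18 [[1.52, 1.18, -1.4, 1.96, 1.94, 0.91, -1.29], [1.52, 1.21, -1.44, 1.96, 1.95, 0.96, -1.27]]
40 0 hook 17 [[-0.14, 0.56, 0.44, 1.91, 0.89, 0.22, -1.55], [-0.14, 0.56, 0.44, 1.91, 0.89, 0.22, -1.55]]
40 0 lift 17 [[-0.38, 0.52, 0.71, 1.94, 0.34, 0.22, -1.05], [-0.39, 0.53, 0.73, 1.94, 0.29, 0.22, -1.0]]
40 1 pail 18 [[1.12, 0.69, -0.57, 1.96, 2.18, 0.22, 1.2], [1.12, 0.69, -0.57, 1.96, 2.18, 0.22, 1.2]]
40 1 hook 16 [[0.63, 0.6, -0.64, 1.91, 1.53, 0.73, 1.18], [0.85, 0.75, -1.02, 1.91, 1.65, 0.99, 1.19]]
40 1 lift 16 [[0.87, 0.68, -1.09, 1.94, 1.57, 1.02, 1.21], [0.95, 0.8, -1.28, 1.94, 1.64, 1.19, 1.22]]
48 0 pail 19 [[1.55, 1.27, -1.44, 2.04, 2.2, 0.96, -1.42], [1.55, 1.24, -1.41, 2.04, 2.2, 0.92, -1.45]]
48 0 hook 22 [[0.97, 1.11, -1.44, 1.98, 2.01, 1.5, -1.98], [0.91, 0.9, -1.19, 1.98, 1.91, 1.24, -2.09]]
48 0 lift 14 [[0.96, 0.98, -1.44, 2.02, 1.89, 1.46, -2.02], [0.9, 0.79, -1.21, 2.02, 1.81, 1.22, -2.09]]
48 1 pail 17 [[1.46, 0.99, -1.13, 2.04, 2.28, 0.66, 1.4], [1.41, 0.91, -1.02, 2.04, 2.34, 0.58, 1.27]]
48 1 hook 18 [[0.03, 0.54, 0.16, 1.98, 1.74, 0.41, 0.77], [0.25, 0.54, -0.14, 1.98, 1.75, 0.56, 0.83]]
48 1 lift 17 [[0.01, 0.45, 0.12, 2.02, 1.58, 0.46, 0.93], [-0.1, 0.46, 0.27, 2.02, 1.55, 0.4, 0.93]]
56 0 pail 20 [[1.58, 1.35, -1.44, 2.11, 2.45, 1.0, -1.53], [1.58, 1.35, -1.43, 2.11, 2.45, 0.99, -1.54]]
56 0 hook 22 [[0.93, 1.07, -1.33, 2.05, 2.14, 1.51, -2.12], [0.89, 0.96, -1.2, 2.05, 2.1, 1.39, -2.2]]
56 0 lift 15 [[0.91, 0.96, -1.35, 2.08, 2.03, 1.5, -2.15], [0.87, 0.84, -1.21, 2.08, 1.99, 1.36, -2.22]]
56 1 pail 17 [[1.54, 1.18, -1.27, 2.11, 2.51, 0.86, 1.39], [1.58, 1.35, -1.44, 2.11, 2.45, 1.0, 1.61]]
56 1 hook 18 [[0.46, 0.62, -0.47, 2.05, 2.01, 0.87, 0.65], [0.37, 0.59, -0.35, 2.05, 2.01, 0.81, 0.61]]
56 1 lift 18 [[0.27, 0.49, -0.27, 2.08, 1.9, 0.76, 0.66], [0.46, 0.53, -0.53, 2.08, 1.9, 0.88, 0.72]]
```

```bash
cat > go.py <<'E'
from kin import *
fl=R.from_euler("z",np.pi)
yd=lambda d:np.array([np.cos(np.deg2rad(d)),np.sin(np.deg2rad(d)),0])
def jpath(q1,n,start=None,target=None):
    """cartesian rows following the joint-space line; ends on target pose"""
    q0=bot.observe()["qpos"];p,r=start or cur();pm,Am=fk(q0,X,S);W=[]
    dp0=p-pm;dr0=R.from_matrix(Am).inv()*r;D=[];A=[];mx=0
    for k in range(1,n+1):
        P,M=fk(q0+(q1-q0)*k/n,X,S);a=1-k/n
        P=P+dp0*a;M=R.from_matrix(M)*R.from_rotvec(dr0.as_rotvec()*a)
        if target and k==n:P,M=target
        d=np.round(r.inv().apply(P-p)/.8,4);w=np.round((r.inv()*M).as_rotvec()/np.pi,4)
        mx=max(mx,np.linalg.norm(w)*180)
        p=p+r.apply(d*.8);r=r*R.from_rotvec(w*np.pi);D.append(d.tolist());A.append(w.tolist());W.append(p.round(3).tolist())
    print("dp",D,"\nrot",A,"\npath",W,"max deg",mx)
E
python3 - <<'E'
from go import *
q0=bot.observe()["qpos"]
o=ori(-35,48)*fl;z=o.apply([0,0,1])
T=np.array([.536,-.466,.14])-.027*yd(55)+.012*z;P=T-.09*z
q,e=ik(P,o,np.array([1.35,.8,-.9,2.0,2.2,.55,1.2]));print(q.round(2),e,P,T)
jpath(q,20,target=(P,o))
E
```

```text
[ 1.51  0.69 -1.05  2.17  2.31  0.47  1.19] 5.614804697078868e-06 [ 0.47303105 -0.45486958  0.19219219] [ 0.52781842 -0.49323211  0.13197043]
dp [[-0.0154, -0.0093, -0.0025], [-0.0139, -0.0104, -0.0025], [-0.0125, -0.0114, -0.0024], [-0.011, -0.0122, -0.0024], [-0.0095, -0.0126, -0.0024], [-0.008, -0.013, -0.0024], [-0.0065, -0.0132, -0.0026], [-0.0051, -0.0132, -0.0026], [-0.0038, -0.013, -0.0028], [-0.0026, -0.0127, -0.003], [-0.0015, -0.0123, -0.0031], [-0.0006, -0.0118, -0.0034], [0.0003, -0.0113, -0.0036], [0.001, -0.0107, -0.0039], [0.0016, -0.0101, -0.0041], [0.002, -0.0096, -0.0045], [0.0024, -0.0089, -0.0048], [0.0027, -0.0085, -0.0051], [0.0028, -0.008, -0.0054], [0.0029, -0.0075, -0.0058]] 
rot [[0.0016, -0.009, -0.0409], [0.0019, -0.009, -0.0409], [0.0024, -0.009, -0.0409], [0.0029, -0.009, -0.0409], [0.0032, -0.0089, -0.0409], [0.0038, -0.0088, -0.0409], [0.0042, -0.0088, -0.0409], [0.0046, -0.0086, -0.0409], [0.0052, -0.0085, -0.0409], [0.0057, -0.0083, -0.0409], [0.0062, -0.0081, -0.0409], [0.0067, -0.0078, -0.0408], [0.0072, -0.0074, -0.0409], [0.0077, -0.0071, -0.0408], [0.0083, -0.0066, -0.0409], [0.0087, -0.0062, -0.0408], [0.0091, -0.0055, -0.0409], [0.0095, -0.005, -0.0408], [0.0099, -0.0042, -0.0409], [0.0102, -0.0036, -0.0409]] 
path [[0.544, -0.298, 0.118], [0.537, -0.31, 0.118], [0.53, -0.322, 0.118], [0.524, -0.334, 0.119], [0.518, -0.345, 0.12], [0.513, -0.356, 0.122], [0.508, -0.366, 0.124], [0.503, -0.377, 0.127], [0.499, -0.386, 0.13], [0.495, -0.395, 0.134], [0.491, -0.404, 0.138], [0.488, -0.412, 0.143], [0.486, -0.42, 0.147], [0.483, -0.427, 0.153], [0.481, -0.433, 0.158], [0.479, -0.439, 0.165], [0.477, -0.444, 0.171], [0.476, -0.448, 0.178], [0.474, -0.452, 0.185], [0.473, -0.455, 0.192]] max deg 7.615106302606681
```

Call:
move_arm:
  jaw: [147,147,147]
  dp:
    - [-0.02,0.01,-0.028]
    - [-0.02,0.01,-0.028]
    - [0,0,0]
  rotation:
    - [0,0,0]
    - [0,0,0]
    - [0,0,0]

```text
clock: 10.22
position: [0.5521, -0.3181, 0.1644]
tool_rot: [2.792, 0.002, 1.571]
force: [-0.2, -0.2, -0.0]
grip_width: 0.0362
```

Run:
```python
from go import *
o=ori(-35,48)*fl;z=o.apply([0,0,1])
T=np.array([.536,-.466,.14])-.027*yd(55)+.012*z;P=T-.09*z
q,e=ik(P,o,np.array([1.35,.8,-.9,2.0,2.2,.55,1.2]))
jpath(q,20,target=(P,o))
```

```text
dp [[-0.017, -0.012, 0.0001], [-0.015, -0.013, 0.0003], [-0.0129, -0.0135, 0.0003], [-0.0109, -0.0139, 0.0003], [-0.009, -0.014, 0.0003], [-0.007, -0.0137, 0.0001], [-0.0054, -0.0133, -0.0], [-0.0037, -0.0126, -0.0002], [-0.0024, -0.0119, -0.0005], [-0.0012, -0.0109, -0.0007], [-0.0004, -0.0098, -0.001], [0.0004, -0.0087, -0.0014], [0.0009, -0.0076, -0.0018], [0.0011, -0.0065, -0.0022], [0.0011, -0.0054, -0.0026], [0.0009, -0.0045, -0.003], [0.0005, -0.0037, -0.0034], [0.0, -0.0029, -0.0039], [-0.0006, -0.0025, -0.0043], [-0.0013, -0.002, -0.0048]] 
rot [[0.003, -0.0121, -0.0396], [0.0035, -0.0117, -0.0397], [0.0039, -0.0113, -0.0399], [0.0042, -0.0109, -0.04], [0.0046, -0.0105, -0.0402], [0.0048, -0.0102, -0.0404], [0.0051, -0.0097, -0.0404], [0.0053, -0.0095, -0.0406], [0.0055, -0.0092, -0.0406], [0.0057, -0.0088, -0.0408], [0.0059, -0.0086, -0.0408], [0.0061, -0.0084, -0.0409], [0.0063, -0.0081, -0.0409], [0.0065, -0.0079, -0.041], [0.0067, -0.0077, -0.041], [0.0069, -0.0074, -0.041], [0.0072, -0.0071, -0.0411], [0.0075, -0.0069, -0.0411], [0.0078, -0.0066, -0.041], [0.008, -0.0062, -0.0411]] 
path [[0.543, -0.332, 0.161], [0.535, -0.345, 0.158], [0.527, -0.358, 0.156], [0.52, -0.37, 0.155], [0.513, -0.381, 0.155], [0.507, -0.392, 0.154], [0.502, -0.402, 0.155], [0.497, -0.412, 0.156], [0.493, -0.42, 0.157], [0.489, -0.428, 0.159], [0.486, -0.435, 0.162], [0.484, -0.441, 0.164], [0.481, -0.446, 0.167], [0.479, -0.45, 0.17], [0.478, -0.453, 0.173], [0.476, -0.456, 0.177], [0.475, -0.457, 0.181], [0.475, -0.457, 0.184], [0.474, -0.456, 0.188], [0.473, -0.455, 0.192]] max deg 7.622038310058538
```

Call:
move_arm:
  jaw: [147,147,147,147,147,147,147,147,147,147]
  dp:
    - [-0.017,-0.012,0]
    - [-0.015,-0.013,0]
    - [-0.013,-0.0135,0]
    - [-0.011,-0.014,0]
    - [-0.009,-0.014,0]
    - [-0.007,-0.0135,0]
    - [-0.0055,-0.0135,0]
    - [-0.0035,-0.0125,0]
    - [-0.0025,-0.012,0]
    - [-0.001,-0.011,-0.001]
  rotation:
    - [0.003,-0.012,-0.04]
    - [0.0035,-0.0115,-0.04]
    - [0.004,-0.0115,-0.04]
    - [0.004,-0.011,-0.04]
    - [0.0045,-0.0105,-0.04]
    - [0.005,-0.01,-0.0405]
    - [0.005,-0.0095,-0.0405]
    - [0.0055,-0.0095,-0.0405]
    - [0.0055,-0.009,-0.0405]
    - [0.0055,-0.009,-0.041]

```text
clock: 11.48
position: [0.4891, -0.426, 0.158]
tool_rot: [-2.936, 0.495, 2.845]
force: [0.2, 0.4, -0.2]
grip_width: 0.0361
```

Run:
```python
from go import *
o=ori(-35,48)*fl;z=o.apply([0,0,1])
T=np.array([.536,-.466,.14])-.027*yd(55)+.012*z;P=T-.09*z
q,e=ik(P,o,np.array([1.35,.8,-.9,2.0,2.2,.55,1.2]))
print(bot.observe()["qpos"].round(2),q.round(2))
plan([(P,o)])
```

```text
[ 1.15  0.57 -0.73  2.04  1.4   0.43  0.56] [ 1.51  0.69 -1.05  2.17  2.31  0.47  1.19]
10 rows
 dp [[-0.0013, -0.0048, -0.0033], [-0.0007, -0.005, -0.0031], [-0.0001, -0.0051, -0.003], [0.0004, -0.0052, -0.0029], [0.001, -0.0052, -0.0028], [0.0016, -0.005, -0.0027], [0.0022, -0.0049, -0.0026], [0.0027, -0.0046, -0.0026], [0.0033, -0.0043, -0.0025], [0.0037, -0.0038, -0.0025]] 
 rot [[0.0073, -0.0077, -0.0406], [0.0074, -0.0077, -0.0406], [0.0073, -0.0077, -0.0406], [0.0073, -0.0077, -0.0406], [0.0074, -0.0077, -0.0406], [0.0073, -0.0077, -0.0406], [0.0073, -0.0076, -0.0406], [0.0074, -0.0077, -0.0407], [0.0073, -0.0076, -0.0406], [0.0074, -0.0077, -0.0407]]
```

Tracking as planned.

Call:
move_arm:
  jaw: [147,147,147,147,147,147,147,147,147,147]
  dp:
    - [-0.0015,-0.005,-0.003]
    - [-0.0005,-0.005,-0.003]
    - [0,-0.005,-0.003]
    - [0.0005,-0.005,-0.003]
    - [0.001,-0.005,-0.003]
    - [0.0015,-0.005,-0.003]
    - [0.002,-0.005,-0.003]
    - [0.0025,-0.0045,-0.0025]
    - [0.0035,-0.0045,-0.0025]
    - [0.0035,-0.004,-0.0025]
  rotation:
    - [0.0073,-0.0077,-0.0406]
    - [0.0073,-0.0077,-0.0406]
    - [0.0073,-0.0077,-0.0406]
    - [0.0073,-0.0077,-0.0406]
    - [0.0073,-0.0077,-0.0406]
    - [0.0073,-0.0077,-0.0406]
    - [0.0073,-0.0077,-0.0406]
    - [0.0073,-0.0077,-0.0406]
    - [0.0073,-0.0077,-0.0406]
    - [0.0073,-0.0077,-0.0406]

```text
clock: 12.72
position: [0.473, -0.454, 0.1924]
tool_rot: [-2.305, 0.001, -2.181]
force: [0.0, -0.6, 0.1]
grip_width: 0.0365
```

Run:
```python
from h import *
s=bot.observe();print(s["qpos"].round(2))
cv2.imwrite("pics/w4.png",grab_frame("wrist"))
for y in(-.042,0,.042):print(proj("wrist",np.array([.536,-.466,.14])+y*np.array([np.cos(.96),np.sin(.96),0])))
```

```text
[ 1.32  0.56 -0.78  2.22  2.55  0.44  0.85]
[326.2719985  220.31884468]
[325.87768068 287.23317269]
[325.51796228 348.27610379]
```

View pics/w4.png

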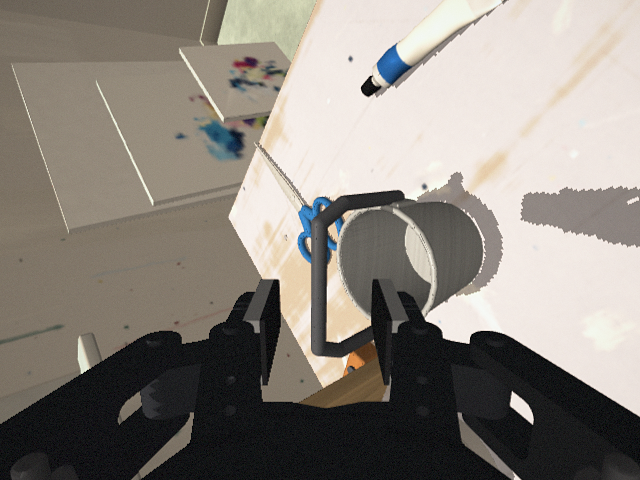

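Run:
```python
from go import *
a=ray("wrist",321,222,.14);b=ray("wrist",318,350,.14);c=(a+b)/2;print(a,b,c,np.linalg.norm(a-b),np.rad2deg(np.arctan2(*(b-a)[1::-1])))
h=np.rad2deg(np.arctan2(*(b-a)[1::-1]))-90
o=ori(h,48)*fl;z=o.apply([0,0,1])
T=c-.027*yd(h+90)+.012*z
plan([(T-.09*z,o),(T,o)],step=.02)
```

```text
[ 0.51677295 -0.50156826  0.14      ] [ 0.56875212 -0.43200954  0.14      ] [ 0.54276254 -0.4667889   0.14      ] 0.0868346115060628 53.23032916426339
1 rows
 dp [[-0.0067, -0.0051, 0.0056]] 
 rot [[0.0002, 0.0078, 0.0083]]
5 rows
 dp [[-0.0, 0.0, 0.0225], [-0.0, 0.0, 0.0225], [-0.0, 0.0, 0.0225], [-0.0, 0.0, 0.0225], [-0.0, 0.0, 0.0225]] 
 rot [[0.0, -0.0, -0.0], [0.0, -0.0, -0.0], [0.0, -0.0, -0.0], [0.0, -0.0, -0.0], [0.0, -0.0, -0.0]]
```

Call:
move_arm:
  jaw: [147,147,147,147,147,147,255,255,255,255]
  dp:
    - [-0.0067,-0.005,0.0055]
    - [0,0,0.0225]
    - [0,0,0.0225]
    - [0,0,0.0225]
    - [0,0,0.0225]
    - [0,0,0.0225]
    - [0,0,0]
    - [0,0,0]
    - [0,0,0]
    - [0,0,0]
  rotation:
    - [0,0.0078,0.0083]
    - [0,0,0]
    - [0,0,0]
    - [0,0,0]
    - [0,0,0]
    - [0,0,0]
    - [0,0,0]
    - [0,0,0]
    - [0,0,0]
    - [0,0,0]
  squeeze: 80

```text
clock: 14.02
position: [0.5345, -0.4945, 0.1334]
tool_rot: [-2.304, 0.006, -2.222]
force: [-0.2, -0.5, -2.0]
grip_width: 0.0069
```

Run:
```python
from h import *
p,r=cur();plan([(p+[0,0,.1],r)],step=.02)
```

```text
5 rows
 dp [[-0.0002, -0.0186, -0.0167], [-0.0001, -0.0186, -0.0167], [-0.0002, -0.0186, -0.0167], [-0.0001, -0.0185, -0.0168], [-0.0002, -0.0186, -0.0167]] 
 rot [[0.0, 0.0, 0.0], [0.0, 0.0, 0.0], [0.0, 0.0, 0.0], [0.0, 0.0, 0.0], [0.0, 0.0, 0.0]]
```

Call:
move_arm:
  jaw: [255,255,255,255,255,255,255]
  dp:
    - [0,-0.009,-0.008]
    - [0,-0.0185,-0.0167]
    - [0,-0.0185,-0.0167]
    - [0,-0.0185,-0.0167]
    - [0,-0.0185,-0.0167]
    - [0,-0.009,-0.008]
    - [0,0,0]
  rotation:
    - [0,0,0]
    - [0,0,0]
    - [0,0,0]
    - [0,0,0]
    - [0,0,0]
    - [0,0,0]
    - [0,0,0]

```text
clock: 14.9
position: [0.5346, -0.4949, 0.233]
tool_rot: [-2.303, 0.006, -2.221]
force: [0.4, -0.4, -2.9]
grip_width: 0.0067
```

Run:
```python
from h import *
s=bot.observe();print(s["force"].round(1),s["moment"].round(2),s["qpos"].round(2))
a=grab_frame("side");b=grab_frame("wrist")
cv2.imwrite("pics/c5.png",np.hstack([cv2.resize(a[150:430,200:430],None,fx=1.75,fy=1.75)[:480,:400],cv2.resize(b[:,120:520],(400,480))]))
```

```text
[ 0.4 -0.4 -2.9] [ 0.61  0.96 -0.02] [ 1.12  0.52 -0.58  2.03  2.31  0.29  0.99]
```

View pics/c5.png

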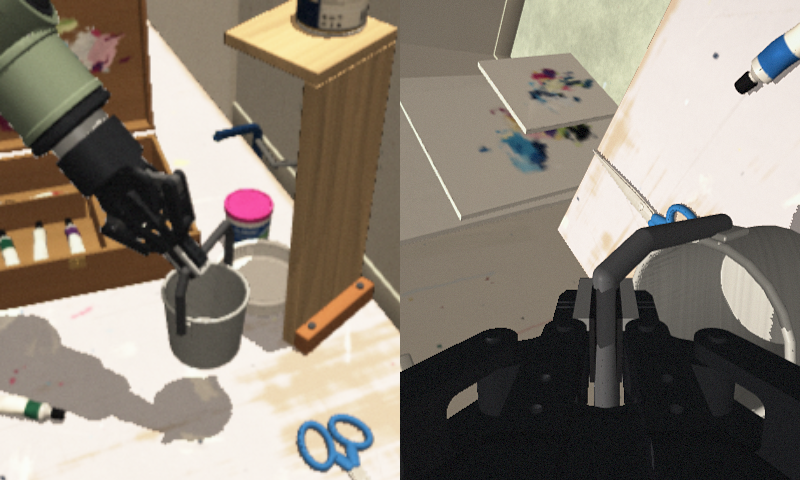

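Run:
```python
from go import *
p,r=cur()
for v in (268,275): print((r.inv().apply(ray("wrist",325,v,.241)-p)).round(4))
print(r.as_matrix().round(3))
```

```text
[ 0.0184 -0.0011 -0.0131]
[ 0.0158 -0.0011 -0.013 ]
[[-0.606 -0.53   0.594]
 [-0.796  0.409 -0.446]
 [-0.006 -0.743 -0.67 ]]
```

```bash
cat >> go.py <<'E'
a=np.deg2rad(-52);XR=np.array([np.cos(a),np.sin(a),0]);YR=np.array([-np.sin(a),np.cos(a),0]);O=np.array([.705,-.339,0])
OT=ori(-52,48)*fl
HT=np.array([-.026,0,-.012])
def tcp(x,y,z,o=OT): return O+x*XR+y*YR+[0,0,z]-o.apply(HT)
E
python3 - <<'E'
from go import *
q=bot.observe()["qpos"];p,r=cur()
W=[(tcp(-.16,-.09,.245),OT),(tcp(-.15,0,.24),OT),(tcp(-.085,0,.235),OT),(tcp(-.085,0,.203),OT)]
for P,o in W:
    q,e=ik(P,o,q);print(P.round(3),q.round(2),round(e,4))
plan(W[:2],step=.025,ang=6)
E
```

```text
[ 0.521 -0.291  0.237] [ 0.77  0.39 -0.7   2.22  1.8   0.71  0.87] 0.0
[ 0.598 -0.244  0.232] [ 0.6   0.5  -0.72  2.08  1.69  0.86  0.92] 0.0
[ 0.638 -0.295  0.227] [ 0.63  0.57 -0.68  1.96  1.72  0.82  1.01] 0.0
[ 0.638 -0.295  0.195] [ 0.62  0.63 -0.67  1.98  1.8   0.84  0.92] 0.0
9 rows
 dp [[-0.0213, 0.012, -0.0142], [-0.0208, 0.0124, -0.0147], [-0.0202, 0.0128, -0.0152], [-0.0197, 0.0131, -0.0156], [-0.0191, 0.0135, -0.016], [-0.0185, 0.0138, -0.0164], [-0.0179, 0.0142, -0.0168], [-0.0172, 0.0145, -0.0172], [-0.0165, 0.0148, -0.0175]] 
 rot [[0.0001, 0.0069, 0.0059], [0.0001, 0.0069, 0.0059], [0.0, 0.0069, 0.0059], [0.0001, 0.0069, 0.0059], [0.0, 0.0069, 0.0059], [0.0001, 0.0069, 0.0059], [0.0, 0.0069, 0.006], [0.0001, 0.0069, 0.0059], [0.0, 0.0069, 0.006]]
4 rows
 dp [[-0.0281, -0.0009, 0.0034], [-0.0281, -0.0009, 0.0033], [-0.0282, -0.001, 0.0034], [-0.0281, -0.0009, 0.0033]] 
 rot [[0.0, 0.0, -0.0], [0.0, 0.0, -0.0], [0.0, 0.0, -0.0], [0.0, 0.0, -0.0]]
```

Call:
move_arm:
  jaw: [255,255,255,255,255,255,255,255,255,255]
  dp:
    - [-0.0213,0.012,-0.0142]
    - [-0.0208,0.0124,-0.0147]
    - [-0.0202,0.0128,-0.0152]
    - [-0.0197,0.0131,-0.0156]
    - [-0.0191,0.0135,-0.016]
    - [-0.0185,0.0138,-0.0164]
    - [-0.0179,0.0142,-0.0168]
    - [-0.0172,0.0145,-0.0172]
    - [-0.0165,0.0148,-0.0175]
    - [0,0,0]
  rotation:
    - [0,0.007,0.006]
    - [0,0.007,0.006]
    - [0,0.007,0.006]
    - [0,0.007,0.006]
    - [0,0.007,0.006]
    - [0,0.007,0.006]
    - [0,0.007,0.006]
    - [0,0.007,0.006]
    - [0,0.006,0.006]
    - [0,0,0]

```text
clock: 16.25
position: [0.5216, -0.2897, 0.2368]
tool_rot: [-2.306, 0.002, -2.477]
force: [-0.1, -0.3, -1.5]
grip_width: 0.0071
```

Run:
```python
from go import *
print(bot.observe()["qpos"].round(2))
plan([(tcp(-.15,0,.24),OT),(tcp(-.085,0,.235),OT),(tcp(-.085,0,.205),OT)],step=.02)
```

```text
[ 0.66  0.39 -0.67  2.27  1.74  0.81  0.84]
5 rows
 dp [[-0.022, -0.0009, 0.0028], [-0.022, -0.0009, 0.0028], [-0.0221, -0.0009, 0.0028], [-0.0221, -0.0009, 0.0029], [-0.022, -0.0008, 0.0028]] 
 rot [[0.0001, 0.0001, -0.0], [0.0002, 0.0002, -0.0], [0.0001, 0.0001, -0.0], [0.0002, 0.0002, -0.0001], [0.0001, 0.0001, -0.0]]
4 rows
 dp [[-0.0, -0.0124, 0.0161], [-0.0, -0.0125, 0.0162], [-0.0, -0.0124, 0.0161], [-0.0, -0.0125, 0.0162]] 
 rot [[0.0, 0.0, -0.0], [0.0, 0.0, -0.0], [0.0, 0.0, -0.0], [0.0, 0.0, -0.0]]
2 rows
 dp [[-0.0, 0.0139, 0.0125], [-0.0, 0.014, 0.0126]] 
 rot [[0.0, 0.0, -0.0], [0.0, 0.0, -0.0]]
```

Call:
move_arm:
  jaw: [255,255,255,255,255,255]
  dp:
    - [-0.022,-0.001,0.003]
    - [-0.022,-0.001,0.003]
    - [-0.022,-0.001,0.003]
    - [-0.022,-0.001,0.003]
    - [-0.022,-0.001,0.003]
    - [0,0,0]
  rotation:
    - [0,0,0]
    - [0,0,0]
    - [0,0,0]
    - [0,0,0]
    - [0,0,0]
    - [0,0,0]

```text
clock: 17.0
position: [0.5989, -0.2454, 0.2324]
tool_rot: [-2.305, 0.003, -2.478]
force: [-0.7, -0.3, -2.2]
grip_width: 0.0069
```

Run:
```python
from go import *
p,r=cur();print(((p+r.apply(HT)-O)@np.c_[XR,YR,[0,0,1]]).round(4))
a=grab_frame("side");b=grab_frame("wrist")
cv2.imwrite("pics/c6.png",np.hstack([cv2.resize(a[150:350,250:420],None,fx=2.4,fy=2.4)[:480,:400],cv2.resize(b[:,120:520],(400,480))]))
P=lambda *x:O+x[0]*XR+x[1]*YR+[0,0,x[2]]
for n,f in(("side",lambda u:((u-[250,150])*2.4).round(0)),("wrist",lambda u:(u+[280,0]).round(0))):
    print(n,[f(proj(n,P(*x))).tolist() for x in[(-.112,0,.218),(-.085,0,.196),(-.048,0,.218)]])
```

```text
[-0.148  -0.      0.2405]
side [[234.0, 194.0], [256.0, 226.0], [290.0, 223.0]]
wrist [[593.0, 327.0], [592.0, 297.0], [525.0, 289.0]]
```

View pics/c6.png

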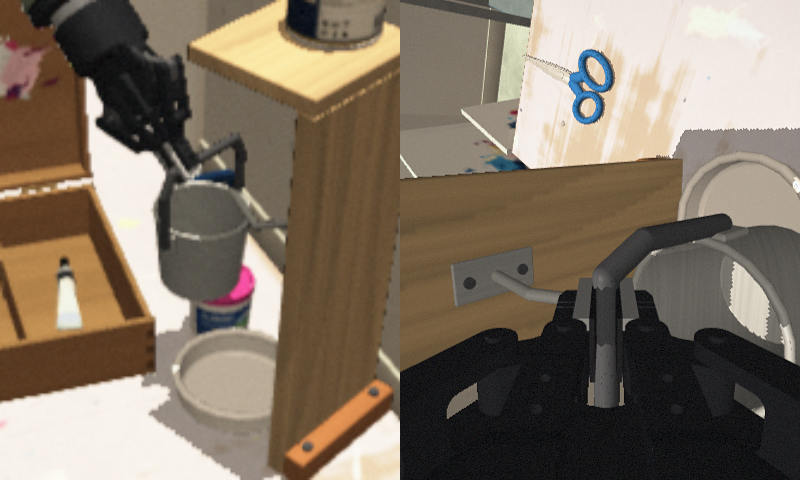

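Call:
move_arm:
  jaw: [255,255,255,255,255,255]
  dp:
    - [0,-0.0122,0.016]
    - [0,-0.0122,0.016]
    - [0,-0.0122,0.016]
    - [0,-0.0122,0.016]
    - [0,0,0]
    - [0,0,0]
  rotation:
    - [0,0,0]
    - [0,0,0]
    - [0,0,0]
    - [0,0,0]
    - [0,0,0]
    - [0,0,0]

```text
clock: 17.85
position: [0.637, -0.2969, 0.2272]
tool_rot: [-2.305, 0.002, -2.479]
force: [0.0, -0.4, -1.6]
grip_width: 0.0069
```

Run:
```python
from go import *
p,r=cur();print(((p+r.apply(HT)-O)@np.c_[XR,YR,[0,0,1]]).round(4))
plan([(tcp(-.085,0,.206),OT)],step=.008)
```

```text
[-0.0839 -0.0017  0.2353]
4 rows
 dp [[-0.0005, 0.007, 0.0059], [-0.0005, 0.007, 0.0059], [-0.0006, 0.007, 0.0058], [-0.0005, 0.007, 0.0059]] 
 rot [[0.0001, 0.0, -0.0002], [0.0001, 0.0, -0.0002], [0.0001, 0.0001, -0.0001], [0.0001, 0.0, -0.0002]]
```

Call:
move_arm:
  jaw: [255,255,255,255,255]
  dp:
    - [-0.0005,0.007,0.006]
    - [-0.0005,0.007,0.006]
    - [-0.0005,0.007,0.006]
    - [-0.0005,0.006,0.005]
    - [0,0,0]
  rotation:
    - [0,0,0]
    - [0,0,0]
    - [0,0,0]
    - [0,0,0]
    - [0,0,0]

```text
clock: 18.48
position: [0.6377, -0.2955, 0.1982]
tool_rot: [-2.306, 0.001, -2.48]
force: [0.4, -0.1, -2.5]
grip_width: 0.0068
```

Call:
move_arm:
  jaw: [255,255,255]
  dp:
    - [0,0.002,0.0018]
    - [0,0.002,0.0018]
    - [0,0,0]
  rotation:
    - [0,0,0]
    - [0,0,0]
    - [0,0,0]

```text
clock: 18.85
position: [0.638, -0.2957, 0.1949]
tool_rot: [-2.304, 0.002, -2.48]
force: [-1.6, 0.6, 1.0]
grip_width: 0.0073
```

Call:
move_arm:
  jaw: [240,230,220,210,200,190,180,170,170]
  dp:
    - [0,0.0005,0.0005]
    - [0,0,0]
    - [0,0,0]
    - [0,0,0]
    - [0,0,0]
    - [0,0,0]
    - [0,0,0]
    - [0,0,0]
    - [0,0,0]
  rotation:
    - [0,0,0]
    - [0,0,0]
    - [0,0,0]
    - [0,0,0]
    - [0,0,0]
    - [0,0,0]
    - [0,0,0]
    - [0,0,0]
    - [0,0,0]

```text
clock: 19.98
position: [0.6379, -0.2956, 0.1941]
tool_rot: [-2.305, 0.002, -2.48]
force: [-0.8, 0.5, -0.2]
grip_width: 0.0285
```

Call:
move_arm:
  jaw: [170,170,170,170,170,170,170,170]
  dp:
    - [0,0,-0.01]
    - [0,0,-0.015]
    - [0,0,-0.015]
    - [0,0,-0.02]
    - [0,0,-0.03]
    - [0,0,-0.03]
    - [0,0,-0.03]
    - [0,0,-0.03]
  rotation:
    - [0,0,0]
    - [0,0,0]
    - [0,0,0]
    - [0,0,0]
    - [0,0,0]
    - [0,0,0]
    - [0,0,0]
    - [0,0,0]

```text
clock: 20.98
position: [0.5713, -0.2104, 0.2917]
tool_rot: [-2.304, 0.002, -2.479]
force: [-0.1, -0.2, -0.0]
grip_width: 0.0284
```

Run:
```python
from go import *
a=grab_frame("side");t=grab_frame("top");b=grab_frame("wrist");cv2.imwrite("pics/top7.png",t)
cv2.imwrite("pics/c7.png",np.hstack([cv2.resize(a[150:350,250:420],None,fx=2.4,fy=2.4)[:480,:400],cv2.resize(b[:,120:520],(400,480))]))
P=lambda *x:O+x[0]*XR+x[1]*YR+[0,0,x[2]]
for n,f in(("side",lambda u:((u-[250,150])*2.4).round(0)),("wrist",lambda u:(u+[280,0]).round(0))):
    print(n,[f(proj(n,P(*x))).tolist() for x in[(-.112,0,.218),(-.085,0,.196),(-.085,-.042,.203),(-.085,.042,.203)]])
```

```text
side [[234.0, 194.0], [256.0, 226.0], [225.0, 239.0], [286.0, 201.0]]
wrist [[618.0, 271.0], [615.0, 255.0], [608.0, 201.0], [608.0, 308.0]]
```

View pics/c7.png

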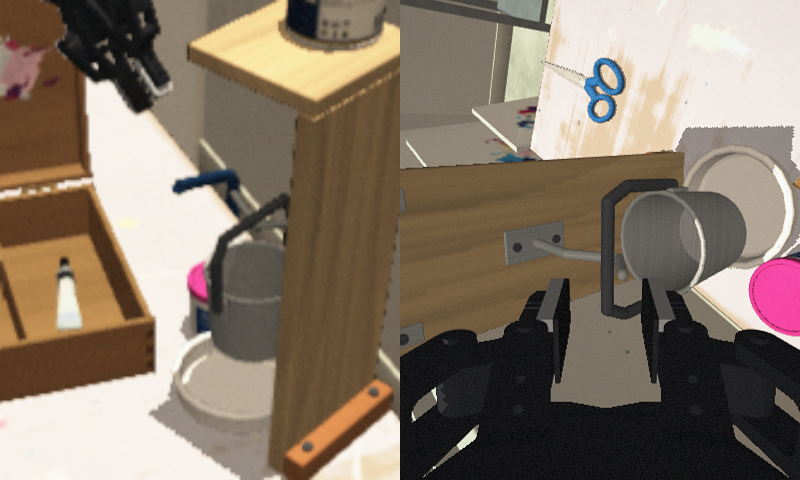

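Run:
```python
from circ import *
print("dish",circ([(u-280,v) for u,v in[(712,158),(740,149),(775,165),(793,200),(790,235),(768,260)]]))
a=ray("wrist",607-280,197,.203);b=ray("wrist",607-280,307,.203);print("bar mid",(a+b)/2)
t=cv2.imread("pics/top7.png")
g=cv2.cvtColor(t,cv2.COLOR_BGR2HSV);m=cv2.inRange(g,(155,120,60),(180,255,255))
c=max(cv2.findContours(m,0,2)[0],key=cv2.contourArea);e=cv2.fitEllipse(c);print("jar px",e[0])
t0=cv2.imread("pics/top0.png");print("tin diff",cv2.absdiff(t,t0)[85:140,255:315].mean())
```

```text
dish (array([ 0.64245632, -0.27850573]), np.float64(0.0597042776739702))
bar mid [ 0.65198728 -0.27377886  0.203     ]
jar px (248.5652618408203, 219.29542541503906)
tin diff 3.256767676767677
```

Call:
move_arm:
  jaw: [170,170,170,170,170,170,170,170,170,170]
  dp:
    - [0,0,-0.03]
    - [0,0,-0.03]
    - [0,0,0]
    - [0,0,0]
    - [0,0,0]
    - [0,0,0]
    - [0,0,0]
    - [0,0,0]
    - [0,0,0]
    - [0,0,0]
  rotation:
    - [0,0,0]
    - [0,0,0]
    - [0,0,0]
    - [0,0,0]
    - [0,0,0]
    - [0,0,0]
    - [0,0,0]
    - [0,0,0]
    - [0,0,0]
    - [0,0,0]

```text
clock: 22.38
position: [0.5501, -0.1833, 0.3228]
tool_rot: [-2.305, 0.002, -2.48]
force: [-0.4, 1.0, 0.2]
grip_width: 0.0288
```

Run:
```python
from h import *
f=[grab_frame("wrist") for _ in range(8)]
print([round(float(cv2.absdiff(f[0],x).mean()),3) for x in f[1:]],[int((cv2.absdiff(f[0],x).max(2)>40).sum()) for x in f[1:]])
```

```text
[2.949, 2.952, 2.974, 2.978, 2.987, 2.998, 3.005] [8, 16, 27, 46, 58, 73, 92]
```

Call:
move_arm:
  jaw: [170,170,170,170,170,170,170,170,170,170]
  dp:
    - [0,0,0]
    - [0,0,0]
    - [0,0,0]
    - [0,0,0]
    - [0,0,0]
    - [0,0,0]
    - [0,0,0]
    - [0,0,0]
    - [0,0,0]
    - [0,0,0]
  rotation:
    - [0,0,0]
    - [0,0,0]
    - [0,0,0]
    - [0,0,0]
    - [0,0,0]
    - [0,0,0]
    - [0,0,0]
    - [0,0,0]
    - [0,0,0]
    - [0,0,0]

```text
clock: 24.02
position: [0.5501, -0.1833, 0.3227]
tool_rot: [-2.305, 0.002, -2.48]
force: [0.2, -0.2, -0.5]
grip_width: 0.0284
```

Run:
```python
from h import *
f=[grab_frame("side") for _ in range(10)]
D=[cv2.absdiff(f[0],x).max(2) for x in f[1:]]
print([int((d[150:400,250:420]>40).sum()) for d in D],[int((d>40).sum()) for d in D])
p=[cv2.phaseCorrelate(f[0][225:310,335:372,1].astype(np.float32),x[225:310,335:372,1].astype(np.float32))[0] for x in f[1:]];print(np.round(p,2).tolist())
```

```text
[0, 0, 0, 0, 0, 0, 0, 0, 0] [0, 0, 0, 0, 0, 0, 0, 0, 0]
[[0.01, -0.02], [-0.01, -0.03], [0.01, 0.01], [-0.04, -0.01], [-0.0, -0.01], [-0.01, 0.0], [-0.03, 0.01], [-0.01, -0.02], [0.0, -0.03]]
```

Nothing moves in the side view, so I'm handing in the job.

```bash
python3 -c "
from workcell import workorder
print(workorder.job_done())"
```

```text
the job is handed in; nothing more can be done
None
```

The pail now hangs by the middle of its handle in the hook's trough, with the drip dish flat on the table beneath it. The job was handed in at about 24.5 s; no verdict is reported.

**How it went:**
- I drew the dish under the hook by its rim. It pressed against the paint box once on the way, at 38 N on the wrist sensor, and I backed off and took another path.
- I gripped the handle 27 mm from its middle with the tool tilted 48°. I then carried the pail over the hook's tip, lowered it into the trough, released it and backed away.

**Last checks:**
- **Pail:** the handle's middle measured about 2 mm from my estimate of the seat, though by eye the bar looked about 5 mm off along its length; the limit is 20 mm. Ten side frames over about half a second showed no motion.
- **Dish:** its centre is about 10 mm from the pail's, against a limit of 30 mm. The two readings of the dish's position disagreed by about 9 mm.
- **Jar:** its lid reads 3 pixels (about 6 mm) from its starting place in the top view. The gripper may be hiding part of it, and I did not check further.
- **Tin:** the shelf area in the top view looks essentially unchanged.
- **Wrist frames:** an earlier set showed slight growing differences (8 to 92 pixels), which I did not trace.

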